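# Point out the next chopstick to sand

## Task

Show the class which chopstick is sanded next and where it goes. Point straight down at the short stick among the long ones in the drying rack, with the fingertips a couple of centimetres above its top, and hold there for two full seconds; then point in the same way at the middle of the empty groove of the sanding rest, and finish with the hand still pointing there. Touch nothing at any time, and do not bring the fingertips close above the top of any long stick.

Things in the scene. Friction and masses are not known exactly. Their poses are not given: they have to be found in the camera images.
- rack: drying rack: a wooden board 70 x 320 x 45 mm with a 30 mm foot block at each end (360 mm overall), long along its y axis, fixed to the table. Origin at the centre of its underside. Along its middle are five square upright holes, 60 mm apart and 30 mm deep, at y = -120, -60, 0, 60, 120 mm, each holding one loose upright stick; which stick stands in which hole varies.
- short_tip (a point): centre of the top end of the short stick standing in the rack: loose, light wood with a dark band, 8 x 8 mm, 160 mm long, its top about 175 mm above the table (40 to 50 mm lower than its neighbours).
- rest: sanding rest: a wooden board 150 x 200 x 22 mm lying on the table, fixed. Origin at the centre of its underside. Four straight grooves, 12 mm wide and 6 mm deep, run along its x axis, 45 mm apart along y. Three of them hold a lying short stick, one is empty; which one varies.
- long_a_tip (a point): centre of the top end of a long stick standing in the rack: loose, same wood and band, 8 x 8 mm, 205 mm long, its top about 220 mm above the table.
- long_b_tip (a point): centre of the top end of a long stick standing in the rack: loose, same wood and band, 8 x 8 mm, 210 mm long, its top about 225 mm above the table.
- long_c_tip (a point): centre of the top end of a long stick standing in the rack: loose, same wood and band, 8 x 8 mm, 200 mm long, its top about 215 mm above the table.
- long_d_tip (a point): centre of the top end of a long stick standing in the rack: loose, same wood and band, 8 x 8 mm, 207 mm long, its top about 222 mm above the table.
- groove0 (a point): middle of groove 0 of the sanding rest, at the height of the board's top face (22 mm above the table); x along the groove, y across it, z up. Grooves 0 to 3 follow the rest's y axis.
- groove1 (a point): middle of groove 1 of the sanding rest, at the height of the board's top face (22 mm above the table); x along the groove, y across it, z up. Grooves 0 to 3 follow the rest's y axis.
- groove2 (a point): middle of groove 2 of the sanding rest, at the height of the board's top face (22 mm above the table); x along the groove, y across it, z up. Grooves 0 to 3 follow the rest's y axis.
- groove3 (a point): middle of groove 3 of the sanding rest, at the height of the board's top face (22 mm above the table); x along the groove, y across it, z up. Grooves 0 to 3 follow the rest's y axis.
- laid_a: a short stick (8 x 8 x 160 mm, loose) lying along one groove of the sanding rest; origin at the middle of its underside; it stands 2 mm proud of the board and overhangs it by 5 mm at each end.
- laid_b: a short stick (8 x 8 x 160 mm, loose) lying along one groove of the sanding rest; origin at the middle of its underside; it stands 2 mm proud of the board and overhangs it by 5 mm at each end.
- laid_c: a short stick (8 x 8 x 160 mm, loose) lying along one groove of the sanding rest; origin at the middle of its underside; it stands 2 mm proud of the board and overhangs it by 5 mm at each end.
- glue: bystander: squeeze bottle 52 mm across, 143 mm tall with its spout; origin at the centre of its underside.
- tape: bystander: roll of tape lying flat, 64 mm across, 22 mm high, beside the rest; origin at the centre of its underside.
- sander: bystander: cork sanding block 70 x 45 x 34 mm beside the rest; origin at the centre of its underside.
- pot_a: bystander: lidded paint pot 48 mm across, 34 mm high; origin at the centre of its underside.
- pot_b: bystander: lidded paint pot 48 mm across, 34 mm high; origin at the centre of its underside.
- pot_c: bystander: lidded paint pot 48 mm across, 34 mm high; origin at the centre of its underside.
Mind the look-alikes: they are no part of the job. Several things look just like the rest: the one meant starts farthest from the robot's base.

How it is judged:
On the way, in this order (a step that is already met when the one before it is completed fails the run):
1. the hand points at the short stick in the rack: grasp point (between the finger pads) within 18 mm sideways of its top and 19 to 70 mm above it, for 1.6 s (horizontal distance between the grasp point and short_tip below 0.018 m and z of the grasp point in the frame of short_tip between 0.019 and 0.07 m), for 1.6 s.
2. the hand points at the empty groove of the rest: grasp point within 16 mm across and 40 mm along of its middle and 19 to 70 mm above the board (((x of the grasp point in the frame of groove0 between -0.04 and 0.04 m and y of the grasp point in the frame of groove0 between -0.016 and 0.016 m and z of the grasp point in the frame of groove0 between 0.019 and 0.07 m and horizontal distance between each of laid_a, laid_b, laid_c and groove0 above 0.025 m) or (x of the grasp point in the frame of groove1 between -0.04 and 0.04 m and y of the grasp point in the frame of groove1 between -0.016 and 0.016 m and z of the grasp point in the frame of groove1 between 0.019 and 0.07 m and horizontal distance between each of laid_a, laid_b, laid_c and groove1 above 0.025 m) or (x of the grasp point in the frame of groove2 between -0.04 and 0.04 m and y of the grasp point in the frame of groove2 between -0.016 and 0.016 m and z of the grasp point in the frame of groove2 between 0.019 and 0.07 m and horizontal distance between each of laid_a, laid_b, laid_c and groove2 above 0.025 m) or (x of the grasp point in the frame of groove3 between -0.04 and 0.04 m and y of the grasp point in the frame of groove3 between -0.016 and 0.016 m and z of the grasp point in the frame of groove3 between 0.019 and 0.07 m and horizontal distance between each of laid_a, laid_b, laid_c and groove3 above 0.025 m))), for 0.5 s.
At the end, for the whole second after the job is handed in: The hand still points at the empty groove: grasp point within 16 mm across the groove and 40 mm along it of the groove's middle, 19 to 70 mm above the board's top; every stick is within 15 mm of where it started (((x of the grasp point in the frame of groove0 between -0.04 and 0.04 m and y of the grasp point in the frame of groove0 between -0.016 and 0.016 m and z of the grasp point in the frame of groove0 between 0.019 and 0.07 m and horizontal distance between each of laid_a, laid_b, laid_c and groove0 above 0.025 m) or (x of the grasp point in the frame of groove1 between -0.04 and 0.04 m and y of the grasp point in the frame of groove1 between -0.016 and 0.016 m and z of the grasp point in the frame of groove1 between 0.019 and 0.07 m and horizontal distance between each of laid_a, laid_b, laid_c and groove1 above 0.025 m) or (x of the grasp point in the frame of groove2 between -0.04 and 0.04 m and y of the grasp point in the frame of groove2 between -0.016 and 0.016 m and z of the grasp point in the frame of groove2 between 0.019 and 0.07 m and horizontal distance between each of laid_a, laid_b, laid_c and groove2 above 0.025 m) or (x of the grasp point in the frame of groove3 between -0.04 and 0.04 m and y of the grasp point in the frame of groove3 between -0.016 and 0.016 m and z of the grasp point in the frame of groove3 between 0.019 and 0.07 m and horizontal distance between each of laid_a, laid_b, laid_c and groove3 above 0.025 m)) and distance of each of short_tip, long_a_tip, long_b_tip, long_c_tip, long_d_tip, laid_a, laid_b, laid_c from where it was at the start of the episode below 0.015 m); the robot touches nothing.
It fails at once if the robot touches something (contact force between any of the fingers, the arm and anything else above 0.3 N).
It fails at once if the hand points at a long stick: grasp point within 14 mm sideways of its top and less than 40 mm above it ((horizontal distance between the grasp point and long_a_tip below 0.014 m and z of the grasp point in the frame of long_a_tip between 0 and 0.04 m) or (horizontal distance between the grasp point and long_b_tip below 0.014 m and z of the grasp point in the frame of long_b_tip between 0 and 0.04 m) or (horizontal distance between the grasp point and long_c_tip below 0.014 m and z of the grasp point in the frame of long_c_tip between 0 and 0.04 m) or (horizontal distance between the grasp point and long_d_tip below 0.014 m and z of the grasp point in the frame of long_d_tip between 0 and 0.04 m)).
It fails at once if a stick or bystander is lifted, carried or knocked: moved over 15 mm (distance of any of short_tip, long_a_tip, long_b_tip, long_c_tip, long_d_tip, laid_a, laid_b, laid_c, glue, tape, sander, pot_a, pot_b, pot_c from where it was at the start of the episode above 0.015 m).
It also fails if it takes over 38 s, if anything falls off the work surface, if the arm or the gripper's body presses on something with over 40 N, if the wrist force passes 120 N, or if a joint passes its speed limit or range.

## Robot

A 6-joint arm with a two-finger parallel gripper is mounted at the origin on the work surface. World frame = base frame: x ahead of the robot, y to its left, z up, the work surface at z = 0. Lengths are in m, angles in rad, forces in N, time in s.
With the tool pointing down it reaches from about 0.35 to 1 m from the base axis. Payload 7.1 kg.
Tool frame: the origin (TCP) lies between the finger pads; the fingertips stand 22 mm ahead of it and the grasp point (between the pads) lies 3 mm ahead of it; z points along the fingers, y is the line along which they close (so a half turn about z gives the same grasp; the last joint's range is limited). The gripper opens to 85 mm and grips with 20 to 120 N. Pads are 22 mm wide; open, the fingers measure 114 mm over their backs; the gripper's body (76 mm by 85 mm) begins 54 mm behind the grasp point. The pads swing forward as they close: fully open they stand 13 mm farther back than shut.
Start: joints at [1.185, 0.423, 1.63, -0, 1.089, -0.019], TCP at [0.224, 0.583, 0.253] pointing down, gripper open.
Joint ranges: [-3, 3], [-0.9, 2.11], [0.09, 2.58], [-1.31, 4.45], [0.11, 2.69], [-2.54, 2.54]. Speed limits (rad/s): [2.39, 2.39, 3.01, 3.14, 3.14, 3.14].

## Interface

Orientations are given as a rotation vector (axis times angle).
In Python, from rig import manip gives the robot as it stands. The module is installed in compiled form; this text tells all that it offers. Calls block until the motion is done:
- manip.move_to(position, orientation): joint-space move of the TCP to a pose.
- manip.servo_line(position, orientation=None, rate=0.15): straight line of the TCP; orientation=None keeps the orientation; rate is the mean speed in m/s.
- manip.set_joints(angles): joint-space move.
- manip.command_gripper(opening, f_grip=None): finger opening in m; f_grip is the grip in N (None keeps the last); returns when the fingers have stopped.
- manip.hold(seconds).
- manip.solve_ik(position, orientation): joint angles nearest the present ones, or None.
- manip.camera(name): name is "scene" or "top"; returns a dict with "image" (400x640x3 uint8, red, green, blue), "fx", "fy", "cx", "cy" (pixels), "k1" (the pictures are not rectified: a ray, as slopes to the right and down, at radius r is drawn at 1 + k1 r^2 times it, then the intrinsics apply), "cam_to_world" (4x4, takes a point from camera to world coordinates). Camera axes: x right, y down, z forward; pixel columns grow to the right and rows downward; lengths in m; the calibration is good to about 2 mm. A picture is of the moment at which its call begins. There is no depth.
A pose or a line that the arm cannot do raises manip.IKError and nothing moves.
- manip.sign_off(): hands the job in; it is judged then, once.
Readings, each from a call of its own:
- manip.get_time(): time.
- manip.get_joint_positions(): joint angles.
- manip.get_joint_vel(): joint speeds.
- manip.get_tau(): joint torques, N m.
- manip.get_position(): TCP position.
- manip.get_ee_rot(): TCP orientation.
- manip.get_contact_force(): force on the tool from outside, world axes, zero at the start.
- manip.get_torque(): the same for the moment, N m.
- manip.get_width(): finger opening in m.
- manip.get_grip_force(): force on a finger pad.
Only numpy, scipy, OpenCV 4.12 (cv2) and the standard library are available. Lean on these libraries where they do the work, as an engineer would, in place of code of your own. Each camera call takes 0.05 s, during which the arm holds its last target. There are 200 camera calls.

## Working session

There is one attempt and no reset: what is moved stays moved. The work goes in short steps, each a Python script; the robot and the scene stay as the last script left them, time stands still between calls to the robot, and variables do not carry over. Pictures are saved under pics/ and viewed, at most 10 in all, crops included, and the job is handed in when it is done.

```bash
mkdir -p pics; cat > h.py <<'E'
import numpy as np, cv2, pickle
def px2ray(c,u,v):
    K=np.array([[c['fx'],0,c['cx']],[0,c['fy'],c['cy']],[0,0,1.]])
    xd=(u-c['cx'])/c['fx'];yd=(v-c['cy'])/c['fy']
    x,y=xd,yd
    for _ in range(30):
        f=1+c['k1']*(x*x+y*y);x,y=xd/f,yd/f
    T=np.array(c['cam_to_world']);return T[:3,3],T[:3,:3]@np.array([x,y,1.])
def onplane(c,u,v,z):
    o,d=px2ray(c,u,v);return o+d*(z-o[2])/d[2]
def project(c,P):
    T=np.linalg.inv(np.array(c['cam_to_world']));p=T[:3,:3]@np.array(P)+T[:3,3]
    x,y=p[:2]/p[2];f=1+c['k1']*(x*x+y*y);return np.array([c['cx']+c['fx']*x*f,c['cy']+c['fy']*y*f])
def tri(c1,p1,c2,p2):
    o1,d1=px2ray(c1,*p1);o2,d2=px2ray(c2,*p2)
    s=np.linalg.lstsq(np.stack([d1,-d2],1),o2-o1,rcond=None)[0]
    a,b=o1+s[0]*d1,o2+s[1]*d2;return (a+b)/2,np.linalg.norm(a-b)
def load(): return pickle.load(open('c.pkl','rb'))
E
python3 - <<'E'
from rig import manip
import cv2,pickle,numpy as np
c={n:manip.camera(n) for n in('scene','top')}
pickle.dump(c,open('c.pkl','wb'))
for n in c:
    cv2.imwrite(f'pics/{n}0.png',c[n]['image'][:,:,::-1])
    print(n,{k:c[n][k] for k in('fx','cx','cy','k1')},np.round(c[n]['cam_to_world'],3).tolist())
print(manip.get_time(),manip.get_ee_rot())
E
```

```text
scene {'fx': 376.14351524168796, 'cx': 320.3999437898496, 'cy': 194.6546374256277, 'k1': -0.022911118104688894} [[0.08, 0.665, -0.742, 1.166], [0.997, -0.042, 0.07, -0.067], [0.016, -0.745, -0.666, 0.771], [0.0, 0.0, 0.0, 1.0]]
top {'fx': 453.83357962224625, 'cx': 322.7482400146997, 'cy': 199.44944497391927, 'k1': -0.003243857805697308} [[-0.019, -0.991, 0.13, 0.317], [-1.0, 0.018, -0.005, -0.013], [0.002, -0.13, -0.992, 1.356], [0.0, 0.0, 0.0, 1.0]]
0.1 [-5.72947797e-01 -3.08858081e+00  2.13236589e-03]
```

View pics/scene0.png

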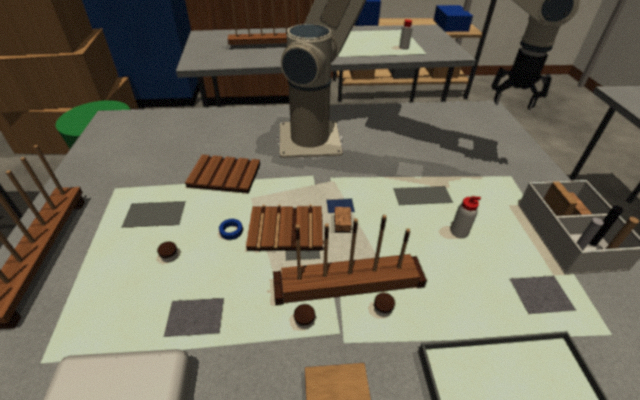

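View pics/top0.png

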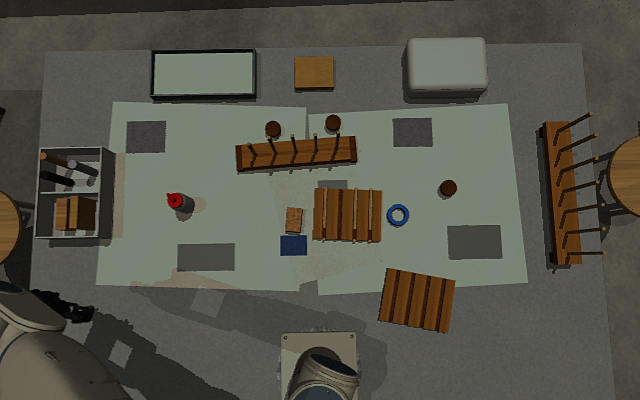

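The scene image shows the rack with five stick tops at about (297,228), (325,227), (354,221), (383,218) and (406,232). There are two rest-like boards: in the top view, A is at (348,215) and B at (417,300). The robot base is at (320,365), so A is farther away and is the one meant. I'll enlarge the rack and rest A to confirm.

```bash
python3 - <<'E'
from h import *
c=load()
def crop(n,x0,y0,x1,y1,s): return cv2.resize(c[n]['image'][y0:y1,x0:x1,::-1],None,fx=s,fy=s,interpolation=cv2.INTER_CUBIC)
a=crop('top',230,110,390,250,5)[:, :]; cv2.imwrite('pics/topcrop.png',cv2.resize(a,(686,600)) if a.shape[0]>600 else a)
cv2.imwrite('pics/topcrop.png',crop('top',230,110,390,230,5))
cv2.imwrite('pics/topcrop.png',np.vstack([crop('top',230,125,390,175,5),crop('top',300,180,460,250,5)]))
cv2.imwrite('pics/scenecrop.png',crop('scene',240,195,440,305,4))
E
```

```text
(no output)
```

View pics/topcrop.png

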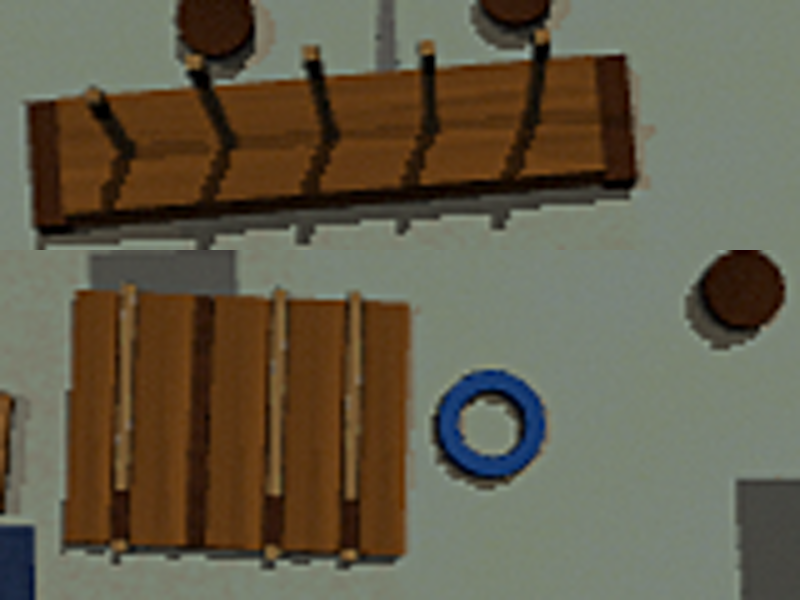

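View pics/scenecrop.png

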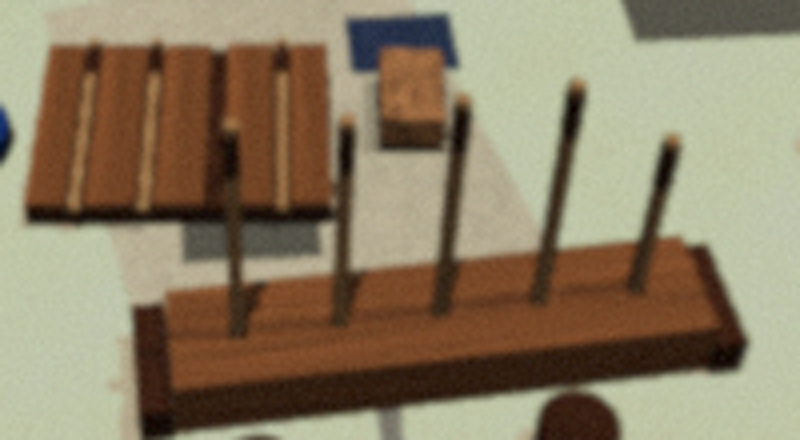

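The short stick is at the left end of the rack in the top view, around (248.6,143.6), and at (407.6,230.1) in the scene view. It is clearly lower than the others. Rest A holds three light sticks, and its empty dark groove is second from the left in the top view, around (340,214). Next I'll triangulate these.

```bash
python3 - <<'E'
from h import *
c=load();t,s=c['top'],c['scene']
T=lambda u,v,oy:((u+.5)/5-.5+(230 if oy==125 else 300),(v-(0 if oy==125 else 250)+.5)/5-.5+oy)
S=lambda u,v:((u+.5)/4-.5+240,(v+.5)/4-.5+195)
tt=[(95,95),(195,62),(311,53),(428,47),(542,36)];ss=[(672,142),(577,86),(462,100),(346,121),(231,123)]
for a,b in zip(tt,ss):
    p,e=tri(t,T(*a,125),s,S(*b));print('tip',p.round(4),round(e,4))
for b in [(638,290),(540,300),(441,312),(340,323),(238,335)]: print('hole',onplane(s,*S(*b),.045).round(4))
for k in [(205,296),(195,547),(75,290),(410,303),(405,556),(64,543)]: print('top',onplane(t,*T(*k,180),.022).round(4))
for k in [(219,50),(210,212),(52,46),(327,46),(332,208),(28,208)]: print('sc',onplane(s,*S(*k),.022).round(4))
for n,k in dict(glue=(175,200),sander=(294,220)).items(): print(n,onplane(t,*k,.1 if n=='glue' else .034).round(3))
from rig import manip
print(manip.get_position())
E
```

```text
tip [0.6265 0.1766 0.1716] 0.0002
tip [0.6298 0.1171 0.2219] 0.0002
tip [0.634  0.0571 0.2198] 0.0013
tip [ 0.6381 -0.003   0.2127] 0.001
tip [ 0.6412 -0.0617  0.2186] 0.0007
hole [0.6296 0.1773 0.045 ]
hole [0.6327 0.1172 0.045 ]
hole [0.6372 0.0572 0.045 ]
hole [ 0.6409 -0.0029  0.045 ]
hole [ 0.6453 -0.0626  0.045 ]
top [ 0.5227 -0.0734  0.022 ]
top [ 0.374 -0.064  0.022]
top [0.5277 0.0039 0.022 ]
top [ 0.5163 -0.1952  0.022 ]
top [ 0.3664 -0.187   0.022 ]
top [0.3777 0.0128 0.022 ]
sc [ 0.3815 -0.0666  0.022 ]
sc [ 0.5322 -0.0768  0.022 ]
sc [ 0.3697 -0.1863  0.022 ]
sc [0.3823 0.0112 0.022 ]
sc [0.5341 0.002  0.022 ]
sc [ 0.5211 -0.1937  0.022 ]
glue [0.488 0.393 0.1  ]
sander [0.431 0.065 0.034]
[0.22394289 0.58299583 0.25261471]
```

```bash
python3 - <<'E'
from h import *
from rig import manip
from scipy.spatial.transform import Rotation as R
rv=R.from_matrix(np.array([[0,1,0],[1,0,0],[0,0,-1.]])).as_rotvec()
manip.command_gripper(0.0)
p=manip.get_position()
manip.servo_line([p[0],p[1],.36],rate=.25)
manip.servo_line([.628,.177,.36],rv,rate=.25)
manip.servo_line([.628,.177,.245],rate=.15)
c={n:manip.camera(n) for n in('scene','top')}
pickle.dump(c,open('c2.pkl','wb'))
f=lambda n,x,y:cv2.resize(c[n]['image'][y:y+120,x:x+160,::-1],None,fx=2.5,fy=2.5,interpolation=cv2.INTER_CUBIC)
cv2.imwrite('pics/hover.png',np.hstack([f('scene',330,160),f('top',180,80)]))
print(manip.get_time(),manip.get_position(),manip.get_width(),manip.get_joint_positions(),manip.get_contact_force())
E
```

```text
4.9 [0.62874883 0.17721484 0.24642176] -2.0012584237794688e-07 [ 2.56509108e-01  4.70653158e-01  1.57052938e+00 -1.41764050e-06
  1.09797958e+00  2.56484761e-01] [ 0.08911012 -0.0273853  -0.07861251]
```

View pics/hover.png

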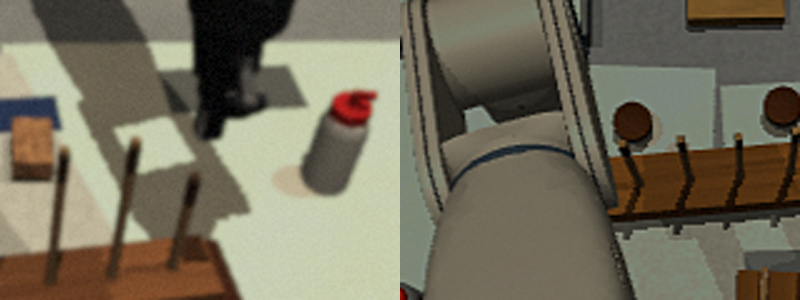

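```bash
python3 - <<'E'
from h import *
from rig import manip
c=pickle.load(open('c2.pkl','rb'))['scene']
for d in [(0,0,-.022),(0,0,0),(0,0,.05),(.04,0,.05),(-.04,0,.05),(0,.04,.05)]:
    q=project(c,np.array([.6287,.1772,.2464])+d);print(d,q.round(1),'crop',((q-[330,160])*2.5).round())
q=project(c,[.627,.177,.173]);print(q,(q-[330,160])*2.5)
manip.hold(.1);c=manip.camera('scene');cv2.imwrite('pics/hover2.png',cv2.resize(c['image'][130:250,340:500,::-1],None,fx=5,fy=5,interpolation=cv2.INTER_CUBIC))
print(manip.get_position(),manip.get_ee_rot(),manip.get_width(),manip.get_time())
E
```

```text
(0, 0, -0.022) [412.4 213.5] crop [206. 134.]
(0, 0, 0) [414.4 205.9] crop [211. 115.]
(0, 0, 0.05) [419.  187.3] crop [223.  68.]
(0.04, 0, 0.05) [424.9 201.2] crop [237. 103.]
(-0.04, 0, 0.05) [413.6 174.4] crop [209.  36.]
(0, 0.04, 0.05) [438.9 186.4] crop [272.  66.]
[407.90236781 229.84738703] [194.75591953 174.61846759]
[0.62842361 0.17709962 0.24596596] [2.22091118e+00 2.22082966e+00 2.22051656e-03] -9.203370704153654e-05 5.05
```

View pics/hover2.png

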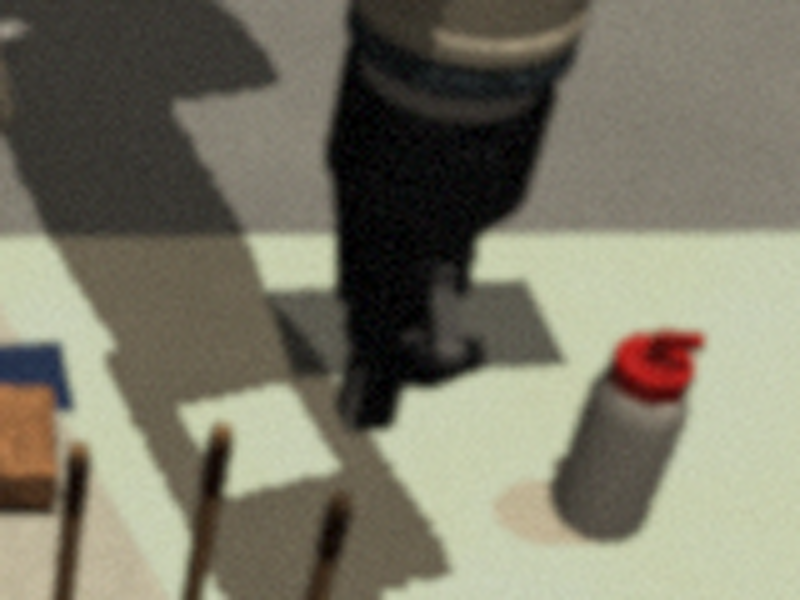

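The enlarged view shows the shut fingertips at scene pixel (412.8,216), directly over the short stick's top at (408,230). That matches the projection, so I'm carrying on.

```bash
python3 - <<'E'
from h import *
from rig import manip
manip.servo_line([.628,.177,.222],rate=.08)
manip.hold(2.5)
print(manip.get_time(),manip.get_position())
manip.servo_line([.628,.177,.34],rate=.2)
manip.servo_line([.451,-.070,.34],rate=.2)
manip.servo_line([.451,-.070,.10],rate=.15)
manip.servo_line([.451,-.070,.068],rate=.08)
manip.hold(.8)
c=manip.camera('scene');cv2.imwrite('pics/end.png',cv2.resize(c['image'][150:310,200:440,::-1],None,fx=3,fy=3,interpolation=cv2.INTER_CUBIC))
print(manip.get_time(),manip.get_position(),manip.get_contact_force())
E
```

```text
7.9833 [0.62800595 0.17697131 0.22200804]
13.5417 [ 0.45096846 -0.07001264  0.06798153] [ 0.17331021  0.68392108 -0.55569707]
```

View pics/end.png

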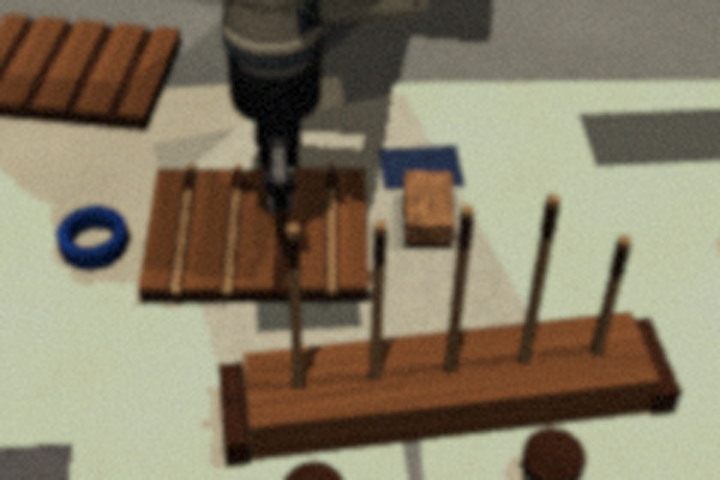

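The view shows the fingertips at crop (280,215), above the empty groove of rest A. All the sticks are still standing or lying as before. I'm handing the job in.

```bash
python3 -c "
from rig import manip
print(manip.sign_off())"
```

```text
the job is handed in; nothing more can be done
None
```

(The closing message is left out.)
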